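# Hang the crown carrier on the drip rail and slide it under the air nozzle

## Task

Hang the crown carrier by both of its hooks on the horizontal rail, in the half of the rail that is away from the air nozzle, and let go of it. Then slide it along the rail until it hangs centred under the nozzle, and leave it there at rest. Do not disturb the tub, the bottle and the jar.

Things in the scene. Friction and masses are not known exactly. Their poses are not given: they have to be found in the camera images.
- carrier_grip (a point): Centre of the grip tab of the crown carrier, a loose dark steel hanger (0.15 kg) that starts upright on the worktop. Tab: 10 mm thick (x), 30 wide (y); its top is 16 mm above this point, the cross bar begins 26 mm below. Point is 118 mm over the carrier's underside. Carrier axes: z up, y along its 120 mm length, x to the open side of the hooks, at the start roughly away from the robot.
- carrier_hook (a point): Point midway between the carrier's two hooks where the rail's centre line lies when it hangs; 67 mm over the carrier's underside, 51 mm below carrier_grip, same axes. Hooks: at y = +-54 mm, 12 mm wide (y), 16 mm wide inside (x -8 to 8), slanted corners at the top centre the rail. Their lips, on the +x side, end 13 mm below this point.
- carrier_tray (a point): Centre of the carrier's underside; same axes. Tray 44 x 120 x 5 mm with three white crowns, tops 21 mm up. Two straps rise at its -x side and bend over into the hooks. The rail goes in from the +x side between crowns and lips (21 to 54 mm above this point); then the carrier is lowered until the hooks' inner top (72 mm above this point) lies on the rail.
- carrier_end (a point): Centre of the flat outer end face of the hook at y = +60 mm, 84 mm over the carrier's underside; the other hook has the same face at y = -60 mm. Each face is 24 mm wide (x) and reaches from 72 to 92 mm over the underside: when hung it stands from the height of the rail's top to 20 mm above it, so the carrier can be pushed there above the rail. It slides with ordinary metal friction.
- rail_mid (a point): Middle of the rail, on its centre line, 140 mm above the worktop. A fixed level straight round steel bar, 10 mm in diameter, along this point's y axis; x is horizontal, to the back. Straight for 190 mm either way, then it bends down into its legs; the legs do not rise above the bar. Under it a fixed drip pan 80 x 440 mm, 14 mm high.
- nozzle_mouth (a point): Centre of the mouth (24 mm across) of the fixed air nozzle that points down at the rail, straight over its centre line, 80 mm above it, 70 to 100 mm left or right of the rail's middle. A hung carrier's tab passes 13 mm beneath, so the tab cannot be held from above there. The 12 mm pipe (top 256 mm over the worktop) runs 95 mm back to a post behind the rail. Axes as rail_mid.
- tub: White-capped powder tub, 81 mm in diameter, 137 mm high, standing loose behind the rail, on the other side from the nozzle; origin at the centre of its underside. Leave it alone.
- bottle: Small white liquid bottle, 29 mm in diameter, 62 mm high, standing loose to the right; origin at the centre of its underside. Leave it alone.
- jar: Powder jar with white lid, 46 mm in diameter, 56 mm high, standing loose to the left; origin at the centre of its underside. Leave it alone.
Things that resemble listed ones, but are neither listed nor needed, are in the scene too. What is meant by the part that bears carrier_grip is not orange, and is the smaller of those in its own colour.

How it is judged:
By the outcome, as a careful person would: the job done as asked, in the order asked, and still so for the second after the job is handed in, with the robot touching nothing.
It also fails if it takes over 64 s, if anything falls off the work surface, if the arm or the gripper's body presses on something with over 40 N, if the wrist force passes 120 N, or if a joint passes its speed limit or range.

## Robot

A 7-joint arm with a two-finger parallel gripper is mounted at the origin on a cart in front of the work surface, level with it; the furniture and walls round the work are solid. World frame = base frame: x ahead of the robot, y to its left, z up, the work surface at z = 0. Lengths are in m, angles in rad, forces in N, time in s.
With the tool pointing down it reaches from about 0.4 to 0.85 m from the base axis. Payload 10.4 kg.
Tool frame: the origin (TCP) lies on the centre line of the jaws, within the pads' length; the fingertips stand 11 mm ahead of it and the grasp point (between the pads) lies 8 mm behind it; z points along the fingers, y is the line along which they close (so a half turn about z gives the same grasp; the last joint's range is limited). The gripper opens to 87 mm and grips with 3 to 60 N. Pads are 19 mm wide; open, the fingers measure 117 mm over their backs; the gripper's body (75 mm by 190 mm) begins 51 mm behind the grasp point.
Start: joints at [-1.154, 0.332, -0.065, 1.46, 0.022, 1.35, -0.088], TCP at [0.266, 0.566, 0.197] pointing down, gripper open.
Joint ranges: [-2.6, 2.6], [-0.5, 2.12], [-1.47, 1.34], [0.16, 2.42], [-1.27, 4.41], [0.06, 2.06], [-2.6, 2.6]. Speed limits (rad/s): [2.22, 2.22, 2.79, 2.79, 3.14, 3.14, 3.14].

## Interface

Orientations are given as a unit quaternion [x, y, z, w].
In Python, from bench import r gives the robot as it stands.
- The arm moves only by the shell command python3 -m pendant 'ROWS' [OPENING] [FORCE]. ROWS is JSON, a list of rows, each a list of 4 numbers: the shift along the tool's x, y, z in m, then the turn about the tool's z in rad. A call has 1 to 8 rows; each row shifts and turns the commanded pose from where the row before left it, along the tool's axes as they then stand; what a row does not reach is not made up. A row lasts 1/12 s, in which the tool goes at most 41.7 mm and 7.16 degrees, less where a joint would pass 70% of its speed; a pose out of reach is approached as far as the arm can. A call with a gripper value outside its range is refused whole. OPENING is the opening, from 0 (shut) to 1 (fully open), set as the call begins (- or left out, the last holds). The fingers move at their own pace and stop on an object; FORCE is the grip in N (left out, the last holds). Time passes only in rows, so rows that do not move let the fingers close. It gives the time, the measured TCP pose, the force, the opening and the grip force at its end, in the units of the state.
- r.read_state(): the state, without advancing time (a new reading comes with each control period).
- r.camera(name): name is "side" or "top"; returns a dict with "img" (480x640x3 uint8, red, green, blue), "camera_matrix" (3x3 intrinsics, pixels), "dist_coeffs" ([k1, k2, p1, p2, k3] as OpenCV has them; the pictures are not rectified), "xyz" and "attitude" of the camera in the world. Camera axes: x right, y down, z forward; pixel columns grow to the right and rows downward; lengths in m; the calibration is good to about 2 mm. A picture is of the moment at which its call begins. There is no depth.
- r.close_job(): hands the job in; it is judged then, once.
Trained networks look in the newest picture that a camera, given by its name, has taken for a name from the list of things; names that differ only in an ending like _2 or _b are one class to them, and where a whole thing is asked for, a point or a joint stands for the part that bears it (a point fixed in the world has none). Each returns a list of dicts, best first, with "score" (0 to 1); they miss things now and then, are a little off and sometimes report something else, mostly with a low value. They report only what shows in the picture. A call takes as long as a camera call. They do not tell look-alikes from the thing itself.
- r.outline_of(thing, camera): "mask" (480x640 bool, what is visible of it) and "bbox" ([centre column, centre row, width, height] in pixels, round what is visible of it).
The state is a dict: "time": time; "joint_positions": joint angles; "joint_vel": joint speeds; "joint_torque": joint torques, N m; "ee_pos": TCP position; "eef_rot": TCP orientation; "ft_force": force on the tool from outside, world axes, zero at the start; "torque": the same for the moment, N m; "width": finger opening in m; "grip_force": force on a finger pad.
Only numpy, scipy, OpenCV 4.12 (cv2) and the standard library are available. Lean on these libraries where they do the work, as an engineer would, in place of code of your own. Each camera call takes 0.05 s, during which the arm holds its last target. There are 200 camera calls.

## Working session

There is one attempt and no reset: what is moved stays moved. The work goes in short steps, Python scripts to look and compute and a shell command to move; the robot and the scene stay as the last step left them, time stands still between calls to the robot, and variables do not carry over. Pictures are saved under pics/ and viewed, at most 10 in all, crops included, and the job is handed in when it is done.

```bash
mkdir -p pics; ls; python3 - <<'E'
from bench import r
import cv2,numpy as np
s=r.read_state();print(s)
for c in("side","top"):
    d=r.camera(c);cv2.imwrite(f"pics/{c}0.png",d["img"][:,:,::-1])
    print(c,d["camera_matrix"],d["dist_coeffs"],d["xyz"],d["attitude"])
    for n in("carrier_grip","carrier_hook","carrier_tray","carrier_end","rail_mid","nozzle_mouth","tub","bottle","jar"):
        try:print(n,[(round(o["score"],2),np.round(o["bbox"]).tolist()) for o in r.outline_of(n,c)])
        except Exception as e:print(n,e)
E
```

```text
pics
{'time': 0.0, 'joint_positions': array([-1.1535959 ,  0.33288003, -0.0646958 ,  1.46093963,  0.02158852,
        1.34989002, -0.08845999]), 'joint_vel': array([-0.00083765,  0.00014755, -0.00146374, -0.0005828 ,  0.00122217,
        0.00068676,  0.00031767]), 'joint_torque': array([ 5.31078422e-04, -6.23239017e+01,  2.48148409e-02, -3.89900172e+01,
       -6.13874244e-02,  3.97952960e-02,  1.76028548e-04]), 'ee_pos': array([0.2659251 , 0.56513915, 0.19594966]), 'eef_rot': array([ 2.18105605e-01,  9.75924915e-01, -6.99452855e-04, -1.27830059e-04]), 'ft_force': array([-6.68907291e-01,  3.40258779e-01,  3.13687310e-04]), 'torque': array([-0.04185215,  0.00153756, -0.01316139]), 'grip_force': 0.0, 'width': 0.08718803277167231}
side [[487.99719043   0.         322.83987774]
 [  0.         487.99719043 232.91298004]
 [  0.           0.           1.        ]] [-0.1258502  0.         0.         0.         0.       ] [ 0.5249737  -0.94298501  0.74425381] [ 0.87935202 -0.01663987 -0.00102513 -0.47588033]
carrier_grip [(0.9, [283.0, 217.0, 68.0, 69.0]), (0.86, [260.0, 347.0, 63.0, 64.0]), 
[... 887 characters left out ...]
87113e+00] [-0.70408524  0.70660094 -0.0595688   0.03782392]
carrier_grip [(0.67, [355.0, 299.0, 56.0, 26.0]), (0.65, [424.0, 302.0, 44.0, 53.0]), (0.62, [250.0, 288.0, 28.0, 77.0])]
carrier_hook [(0.78, [426.0, 301.0, 41.0, 54.0]), (0.68, [353.0, 297.0, 58.0, 28.0]), (0.68, [251.0, 289.0, 31.0, 81.0])]
carrier_tray [(0.93, [354.0, 296.0, 53.0, 28.0]), (0.23, [170.0, 285.0, 24.0, 14.0])]
carrier_end [(0.69, [250.0, 289.0, 29.0, 79.0]), (0.63, [424.0, 302.0, 45.0, 50.0])]
rail_mid [(0.92, [322.0, 210.0, 185.0, 48.0])]
nozzle_mouth [(0.74, [287.0, 174.0, 23.0, 53.0])]
tub [(0.94, [357.0, 161.0, 40.0, 46.0])]
bottle [(0.73, [452.0, 259.0, 18.0, 9.0]), (0.61, [323.0, 209.0, 182.0, 54.0])]
jar []
```

View pics/top0.png

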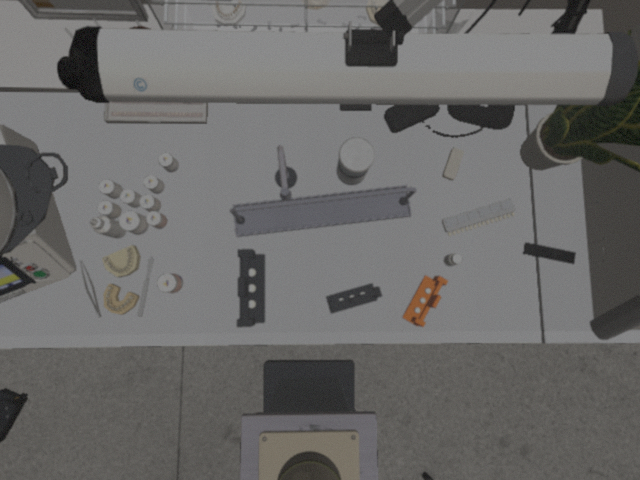

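View pics/side0.png

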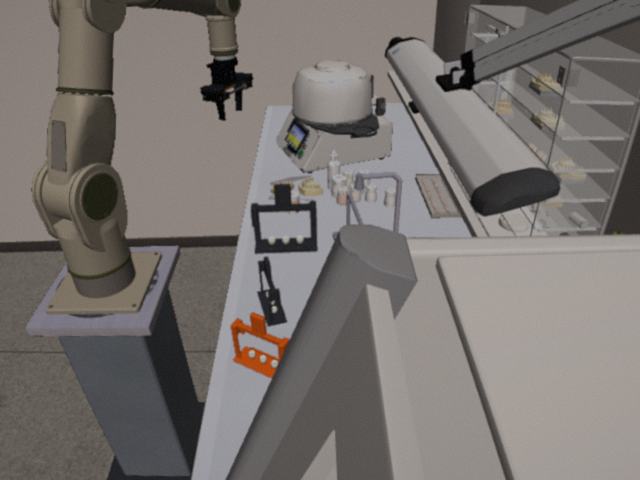

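Three carriers show in the top view: a large dark one at (250,288), a small dark one at (354,297) and an orange one at (425,301). The one meant is the small dark one, since it isn't orange and is the smaller of the two dark ones. The nozzle is at (287,190), over the left half of the rail, and the tub is at (357,161). I'll confirm with an enlarged crop.

```bash
cat > h.py <<'E'
from bench import r
import cv2,numpy as np
from scipy.spatial.transform import Rotation as R
def cam(n):
    d=r.camera(n); d["n"]=n; return d
def proj(d,P):
    M=R.from_quat(d["attitude"]).as_matrix()
    Pc=(np.atleast_2d(P)-d["xyz"])@M
    return cv2.projectPoints(Pc,np.zeros(3),np.zeros(3),d["camera_matrix"],np.array(d["dist_coeffs"]))[0][:,0]
def back(d,uv,z):
    M=R.from_quat(d["attitude"]).as_matrix()
    u=cv2.undistortPoints(np.array(uv,float).reshape(-1,1,2),d["camera_matrix"],np.array(d["dist_coeffs"]))[:,0]
    v=np.c_[u,np.ones(len(u))]@M.T
    return d["xyz"]+v*((z-d["xyz"][2])/v[:,2])[:,None]
E
python3 - <<'E'
from h import *
t=cam("top");s=cam("side")
up=lambda im,x,y,w,h,k:cv2.resize(im[y:y+h,x:x+w],None,fx=k,fy=k,interpolation=cv2.INTER_CUBIC)
a=up(t["img"],315,275,80,50,5)      # 400x250
b=up(s["img"],240,250,60,80,5)[:,:]  # 300x400
c=up(t["img"],225,140,200,100,4)  #800x400... 
o=np.zeros((600,800,3),np.uint8);o[:250,:400]=a;o[:200*0+300,400:700]=b[:300]
o[300:600]=c[100:400]
cv2.imwrite("pics/c1.png",o[:,:,::-1])
print("attitude check: base",proj(t,[[0,0,0]]),R.from_quat(t["attitude"]).as_matrix().round(2))
print("carrier tray z0",back(t,[[354,297]],0.02),"rail ends",back(t,[[235,213],[410,193]],.14), "mouthish",back(t,[[287,195]],.22))
E
```

```text
attitude check: base [[308.62350562 483.68962462]] [[-0.01 -0.99  0.14]
 [-1.    0.   -0.03]
 [ 0.03 -0.14 -0.99]]
carrier tray z0 [[ 0.42306408 -0.10978354  0.02      ]] rail ends [[ 0.60647903  0.15976151  0.14      ]
 [ 0.6516136  -0.22567767  0.14      ]] mouthish [[0.62839096 0.04294564 0.22      ]]
```

View pics/c1.png

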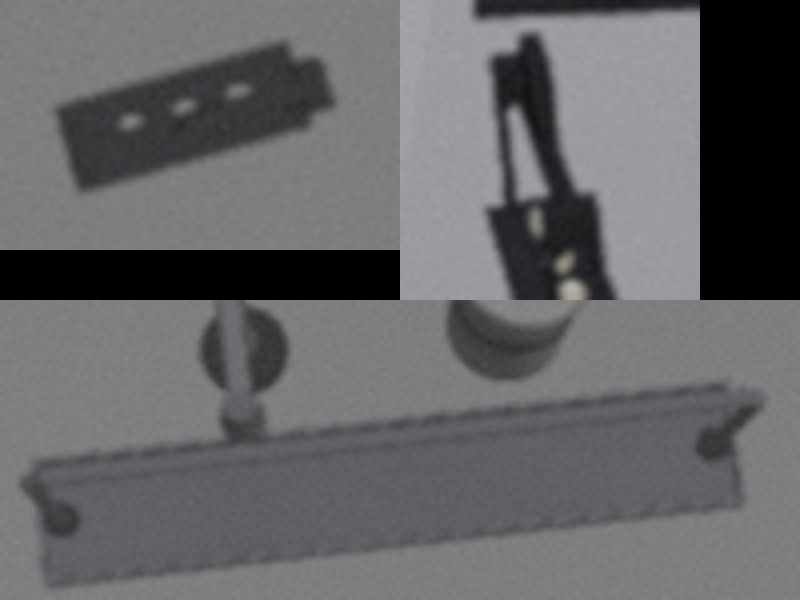

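The crop confirms it: the small dark carrier stands upright at top (354,297) with its open side, where the crowns show, away from the robot. The rail bar runs from about (250,207) to (400,189), and the nozzle cup is near (285.5,194). Next I fit the poses.

```bash
cat >> h.py <<'E'
from scipy.optimize import minimize
def box(x0,x1,y0,y1,z0,z1): return np.array([[a,b,c] for a in(x0,x1) for b in(y0,y1) for c in(z0,z1)])/1000
BOX=[box(-22,22,-60,60,0,5),box(-5,5,-15,15,92,134),box(-5,5,-60,60,80,92)]+[b for y in(-54,54) for b in(box(-12,-8,y-6,y+6,5,84),box(-12,12,y-6,y+6,72,92),box(8,12,y-6,y+6,54,84))]
def sil(d,p):
    m=np.zeros((480,640),np.uint8)
    rot=R.from_euler("z",p[2]).as_matrix()
    for b in BOX:
        q=proj(d,b@rot.T+[p[0],p[1],p[3] if len(p)>3 else 0])
        cv2.fillConvexPoly(m,cv2.convexHull(np.round(q*16).astype(np.int32)),255,cv2.LINE_AA,4)
    return m/255.
def fit(views,p0,sc):
    def cost(p): return sum(np.abs(sil(d,p)-m)[w[1]:w[3],w[0]:w[2]].sum() for d,m,w in views)
    p0=np.array(p0,float); S=np.vstack([p0]+[p0+np.eye(len(p0))[i]*sc[i] for i in range(len(p0))])
    for k in range(2):
        o=minimize(cost,S[0],method="Nelder-Mead",options=dict(initial_simplex=S,xatol=1e-4,fatol=.1,maxiter=300)); p0=o.x
        S=np.vstack([p0]+[p0-np.eye(len(p0))[i]*sc[i]/2 for i in range(len(p0))])
    return o.x,o.fun,[np.abs(sil(d,o.x)-m)[w[1]:w[3],w[0]:w[2]].sum() for d,m,w in views]
def darkmask(d,w,lo=40,hi=90):
    g=d["img"].mean(2); return np.clip((hi-g)/(hi-lo),0,1)
E
python3 - <<'E'
from h import *
t=cam("top");s=cam("side")
wt=(315,270,400,325);ws=(240,252,300,332)
for d,w in((t,wt),(s,ws)):
    g=d["img"].mean(2)[w[1]:w[3],w[0]:w[2]];print(np.percentile(g,[2,10,20,50,80]))
mt=darkmask(t,wt,55,110);ms=darkmask(s,ws,35,100)
for i in (t,) : pass
for V in ([(t,mt,wt)],[(s,ms,ws)],[(t,mt,wt),(s,ms,ws)]):
    print(fit(V,[.423,-.1,.26],[.01,.01,.1]))
e=back(t,[[250,207],[400,189.3]],.14);print(e)
f=back(t,[[240.5,220],[403.75,200.75]],.014);print("feet",f,f.mean(0))
v=e[0]-e[1];v/=np.linalg.norm(v);print("yaw",np.arctan2(-v[0],v[1]))
m=(f.mean(0)); m=e[1]+v*((m-e[1])[:2]@v[:2]);print("mid",m)
L=np.linspace(-.12,.12,2401);q=proj(t,m+v*L[:,None]+[0,0,.085]);i=np.argmin(abs(q[:,0]-285.5));print("nozzle",L[i],q[i],m+v*L[i])
q=proj(s,m+v*L[[i]]+[[0,0,.08]]);print("mouth in side",q, proj(t,m+v*L[[i]]+[0,0,.08]))
# lamp: closest approach of rays
def ray(d,uv):
    a=back(d,[uv],0)[0]-d["xyz"];return d["xyz"],a/np.linalg.norm(a)
(a,u),(b,w)=ray(t,(85,65)),ray(s,(405,47))
k=np.linalg.lstsq(np.c_[u,-w],b-a,rcond=None)[0];print("lamp",a+u*k[0],b+w*k[1])
E
```

```text
[ 54.          58.33333333  99.6        125.33333333 127.        ]
[ 31.          39.          68.         155.         157.33333333]
(array([ 0.42205249, -0.10459459,  0.28534145]), np.float64(244.31122994652404), [np.float64(244.31122994652404)])
(array([ 0.41656447, -0.10135162,  0.20735471]), np.float64(520.8892911010557), [np.float64(520.8892911010557)])
(array([ 0.41866172, -0.1021015 ,  0.23623338]), np.float64(812.678760455231), [np.float64(257.39821746880574), np.float64(555.2805429864253)])
[[ 0.61982781  0.1274901   0.14      ]
 [ 0.66000693 -0.20362913  0.14      ]]
feet [[ 0.61258     0.1672056   0.014     ]
 [ 0.66135758 -0.2392536   0.014     ]] [ 0.63696879 -0.036024    0.014     ]
yaw 0.12075298546582162
mid [ 0.63962998 -0.03570108  0.14      ]
nozzle 0.08199999999999999 [285.50380408 193.77121173] [0.62975228 0.04570181 0.14      ]
mouth in side [[360.38286262 187.1798242 ]] [[285.63300734 194.33676197]]
lamp [0.76252891 0.32386298 0.47179486] [0.76496698 0.32366119 0.4730097 ]
```

```bash
python3 - <<'E'
from h import *
t=cam("top");s=cam("side")
def ov(d,x,y,w,h,k,p):
    im=cv2.resize(d["img"][y:y+h,x:x+w],None,fx=k,fy=k,interpolation=cv2.INTER_CUBIC)
    rot=R.from_euler("z",p[2]).as_matrix()
    for b,c in zip(BOX,[(255,0,0),(0,255,0),(0,0,255)]+[(255,255,0)]*6):
        q=(proj(d,b@rot.T+[p[0],p[1],0])-[x,y]+.5)*k
        cv2.polylines(im,[cv2.convexHull(q.astype(np.int32))],True,c,1)
    return im
o=np.zeros((600,800,3),np.uint8)
p=[.4205,-.103,.26]
o[:250,:400]=ov(t,315,275,80,50,5,p);o[:400,400:700]=ov(s,240,250,60,80,5,p)
m=np.array([.6396,-.0357,.14]);v=np.array([-.1205,.9927,0])
x,y,k=335,165,4
im=cv2.resize(s["img"][y:y+90,x:x+90],None,fx=k,fy=k,interpolation=cv2.INTER_CUBIC)
an=np.linspace(0,6.28,40)[:,None]
for P in(m+v*np.array([[.19],[-.19]]),m+v*.082+[0,0,.08]+.012*np.c_[np.cos(an),np.sin(an),0*an]):
    cv2.polylines(im,[((proj(s,P)-[x,y]+.5)*k).astype(np.int32)],False,(255,0,0),1)
o[240:600,:360]=im
cv2.imwrite("pics/c2.png",o[:,:,::-1])
E
```

```text
(no output)
```

View pics/c2.png

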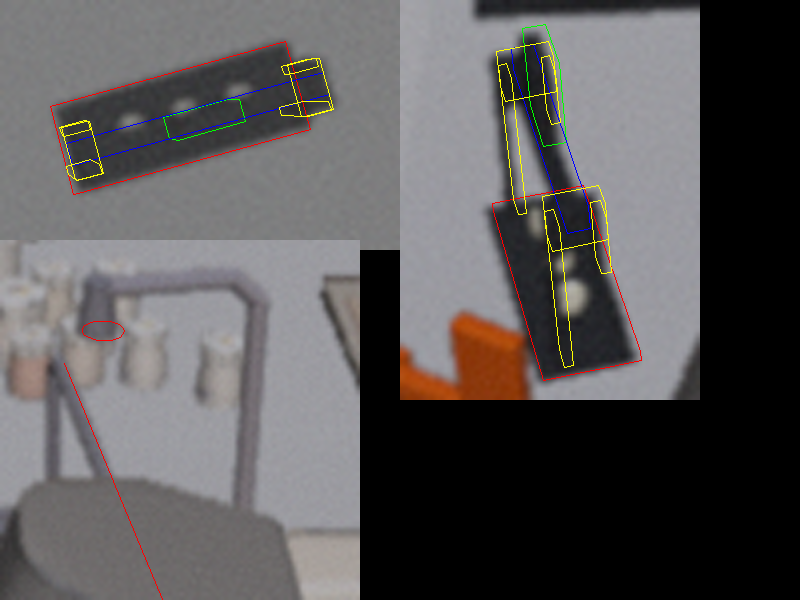

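The carrier overlay fits to about 2 mm. In the side view the rail I estimated lies 2–3 px right of the visible bar at crop (58,370)–(100,480), so I'll refine it from profiles.

```bash
python3 - <<'E'
from h import *
t=cam("top");s=cam("side")
m=np.array([.6396,-.0357,.14]);v=np.array([-.1205,.9927,0]);n=np.array([.9927,.1205,0])
L=lambda a,b:np.linspace(a,b,60)
for d,rs in((t,[(-.17,-.1),(-.1,-.03),(-.03,.05),(.11,.17)]),(s,[(.11,.14),(.14,.165),(.165,.18)])):
    for a,b in rs:
        pr=[]
        for o in np.arange(-24,25,2)/1000:
            q=proj(d,m+v*L(a,b)[:,None]+n*o).astype(np.float32)
            pr.append(cv2.remap(d["img"],q[:,0][None],q[:,1][None],cv2.INTER_LINEAR).mean())
        print(d["n"],a,b,np.round(pr).astype(int).tolist())
E
```

```text
top -0.17 -0.1 [94, 94, 95, 96, 97, 98, 98, 97, 93, 91, 94, 98, 99, 95, 87, 88, 100, 114, 123, 126, 126, 126, 126, 126, 126]
top -0.1 -0.03 [98, 97, 97, 97, 98, 99, 98, 96, 93, 90, 93, 97, 99, 95, 88, 85, 97, 112, 123, 125, 126, 126, 126, 122, 114]
top -0.03 0.05 [97, 97, 97, 97, 97, 97, 97, 96, 92, 90, 92, 97, 99, 96, 89, 86, 96, 111, 121, 125, 126, 126, 126, 126, 125]
top 0.11 0.17 [99, 99, 99, 99, 98, 98, 97, 97, 95, 91, 92, 96, 99, 97, 90, 85, 92, 108, 120, 126, 127, 127, 127, 127, 126]
side 0.11 0.14 [117, 102, 97, 103, 119, 136, 141, 125, 105, 98, 104, 111, 118, 134, 149, 156, 158, 158, 158, 158, 157, 158, 158, 158, 157]
side 0.14 0.165 [133, 124, 110, 99, 93, 94, 97, 97, 94, 96, 104, 111, 118, 129, 141, 146, 147, 148, 150, 150, 150, 151, 154, 156, 157]
side 0.165 0.18 [137, 137, 134, 125, 107, 93, 82, 79, 83, 92, 102, 110, 118, 129, 141, 148, 150, 150, 147, 144, 136, 131, 130, 136, 148]
```

```bash
cat > go.py <<'E'
# prints tool-axis shift and turn from the present pose to world target x y z yaw(of tool y axis vs world x)
import sys,numpy as np
from bench import r
from scipy.spatial.transform import Rotation as R
def to(x,y,z,yaw):
    s=r.read_state();M=R.from_quat(s["eef_rot"]).as_matrix()
    d=M.T@(np.array([x,y,z])-s["ee_pos"]);a=np.arctan2(M[1,1],M[0,1])
    t=-(yaw-a);t=(t+np.pi)%(2*np.pi)-np.pi
    print("shift",d.round(4),"dist",np.linalg.norm(d).round(3),"turn",t.round(4),"t",round(s["time"],2),"F",s["ft_force"].round(1),"w",round(s["width"],4))
    print("pos",s["ee_pos"].round(4),"yaw",a.round(4),"tilt",M[:2,2].round(4))
if __name__=="__main__": to(*map(float,sys.argv[1:]))
E
python3 go.py .4193 -.103 .30 .25
```

```text
shift [-0.4233 -0.5397 -0.1033] dist 0.694 turn 0.881 t 1.4 F [-0.2 -1.1 -0.3] w 0.087
pos [0.2661 0.5655 0.1968] yaw 1.131 tilt [-0.      0.0001]
```

```bash
python3 -m pendant '[[0,0,-0.0345,0],[0,0,-0.0345,0],[0,0,-0.0345,0],[-0.0235,-0.03,0,0],[-0.0235,-0.03,0,0],[-0.0235,-0.03,0,0],[-0.0235,-0.03,0,0],[-0.0235,-0.03,0,0]]' && python3 -m pendant '[[-0.0235,-0.03,0,0],[-0.0235,-0.03,0,0],[-0.0235,-0.03,0,0],[-0.0235,-0.03,0,0],[-0.0235,-0.03,0,0],[-0.0235,-0.03,0,0],[-0.0235,-0.03,0,0],[-0.0235,-0.03,0,0]]' && python3 -m pendant '[[-0.0235,-0.03,0,0],[-0.0235,-0.03,0,0],[-0.0235,-0.03,0,0],[-0.0235,-0.03,0,0],[-0.0235,-0.03,0,0],[0,0,0,0.12],[0,0,0,0.12],[0,0,0,0.12]]' && python3 -m pendant '[[0,0,0,0.12],[0,0,0,0.12],[0,0,0,0.12],[0,0,0,0.12],[0,0,0,0.041],[0,0,0,0],[0,0,0,0]]'; python3 go.py .4193 -.103 .2 .25
```

```text
time: 2.07
ee_pos: [0.3087, 0.378, 0.3003]
eef_rot: [0.218, 0.976, 0.0, 0.0]
ft_force: [0.9, -0.1, 1.5]
width: 0.0874
grip_force: 0.0
time: 2.73
ee_pos: [0.3765, 0.0807, 0.3004]
eef_rot: [0.218, 0.976, 0.001, 0.0]
ft_force: [1.2, -0.1, 0.8]
width: 0.087
grip_force: 0.0
time: 3.4
ee_pos: [0.4189, -0.1037, 0.3003]
eef_rot: [0.393, 0.92, 0.0, 0.0]
ft_force: [0.5, 0.4, -0.2]
width: 0.0875
grip_force: 0.0
time: 3.98
ee_pos: [0.4189, -0.1033, 0.3003]
eef_rot: [0.613, 0.79, 0.0, 0.0]
ft_force: [0.8, 0.6, -0.0]
width: 0.0873
grip_force: 0.0
shift [1.000e-04 4.000e-04 1.003e-01] dist 0.1 turn 0.0016 t 3.98 F [ 0.8  0.6 -0. ] w 0.0873
pos [ 0.4189 -0.1033  0.3003] yaw 0.2516 tilt [0.0003 0.0002]
```

```bash
python3 -m pendant '[[0,0,0.03,0],[0,0,0.03,0],[0,0,0.03,0],[0,0,0.03,0],[0,0,0.03,0],[0,0,0.025,0],[0,0,0.015,0],[0,0,0,0]]' 1 && python3 -m pendant '[[0,0,0,0],[0,0,0,0],[0,0,0,0],[0,0,0,0]]' 0.35; python3 go.py .4193 -.103 .110 .25; python3 - <<'E'
from h import *
o=np.zeros((500,800,3),np.uint8)
for i,(n,x,y) in enumerate((("top",310,240),("side",220,240))):
    d=cam(n);o[:,i*400:i*400+400]=cv2.resize(d["img"][y:y+100,x:x+80],None,fx=5,fy=5,interpolation=cv2.INTER_CUBIC)
cv2.imwrite("pics/c3.png",o[:,:,::-1])
E
```

```text
time: 4.65
ee_pos: [0.4168, -0.103, 0.1076]
eef_rot: [0.613, 0.79, -0.002, -0.002]
ft_force: [-0.1, 0.0, -0.4]
width: 0.0871
grip_force: 0.0
time: 4.98
ee_pos: [0.4197, -0.1031, 0.1113]
eef_rot: [0.613, 0.79, 0.001, 0.001]
ft_force: [-0.6, 0.7, 0.1]
width: 0.068
grip_force: 0.0
shift [ 0.0002 -0.0004  0.0013] dist 0.001 turn 0.0004 t 4.98 F [-0.6  0.7  0.1] w 0.068
pos [ 0.4197 -0.1031  0.1113] yaw 0.2504 tilt [0.0019 0.0005]
```

View pics/c3.png

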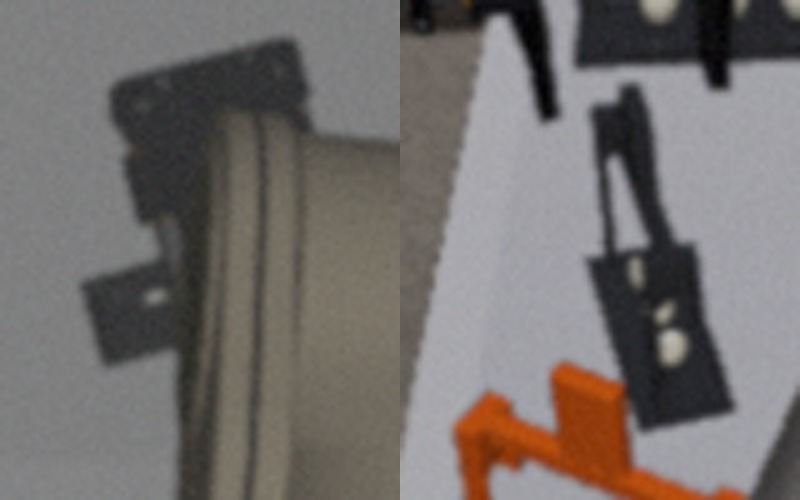

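The fingers at crop (548,118) and (717,86) straddle the tab at (630,95), which is well centred. Closing.

```bash
python3 -m pendant '[[0,0,0,0],[0,0,0,0],[0,0,0,0],[0,0,0,0],[0,0,0,0],[0,0,0,0],[0,0,0,0],[0,0,0,0]]' 0 20 && python3 -m pendant '[[0,0,0,0],[0,0,0,0],[0,0,0,0],[0,0,0,0],[0,0,-0.01,0],[0,0,-0.02,0],[0,0,-0.02,0],[0,0,0,0]]'; python3 go.py .6 -.1 .17 .12; python3 - <<'E'
from h import *
M=R.from_quat(r.read_state()["eef_rot"]).as_matrix();g=r.read_state()["ee_pos"]-M[:,2]*.008
p=[g[0],g[1],np.arctan2(M[1,1],M[0,1])]; print(p,g)
s=cam("side");ws=(240,232,320,332);ms=darkmask(s,ws,35,100)
print(fit([(s,ms,(255,262,310,332))],[*p,g[2]-.118],[.006,.006,.05,.006]))
E
```

```text
time: 5.75
ee_pos: [0.419, -0.1031, 0.1102]
eef_rot: [0.613, 0.79, 0.0, -0.0]
ft_force: [-0.0, -0.1, -0.0]
width: 0.0071
grip_force: 0.0
time: 6.42
ee_pos: [0.4209, -0.1034, 0.1641]
eef_rot: [0.614, 0.79, 0.002, 0.002]
ft_force: [0.8, -0.4, 0.3]
width: 0.0003
grip_force: 0.0
shift [-0.0409  0.1744 -0.0049] dist 0.179 turn 0.1297 t 6.42 F [ 0.8 -0.4  0.3] w 0.0003
pos [ 0.4209 -0.1034  0.1641] yaw 0.2497 tilt [0.0051 0.0005]
[np.float64(0.42084554409324065), np.float64(-0.10342852293867538), np.float64(0.2496789972347614)] [ 0.42084554 -0.10342852  0.17214096]
(array([ 0.40369765, -0.09747137,  0.30339664,  0.0459788 ]), np.float64(900.3945701357466), [np.float64(900.3945701357466)])
```

The fingers shut on nothing, so the tab was not between them. I'll look.

```bash
python3 - <<'E'
from h import *
o=np.zeros((600,800,3),np.uint8)
t=cam("top");s=cam("side")
o[:500,:400]=cv2.resize(t["img"][240:340,310:390],None,fx=5,fy=5,interpolation=cv2.INTER_CUBIC)
im=cv2.resize(s["img"][215:335,220:300],None,fx=5,fy=5,interpolation=cv2.INTER_CUBIC)
q=r.read_state();M=R.from_quat(q["eef_rot"]).as_matrix();tip=q["ee_pos"]+M[:,2]*.011
for P,c in((tip,(255,0,0)),(q["ee_pos"],(0,255,0)),([.42,-.103,.134],(0,0,255)),([.42,-.103,.092],(0,0,255))):
    u=(proj(s,P)[0]-[220,215]+.5)*5;cv2.circle(im,tuple(int(a) for a in u),4,c,-1)
o[:,400:]=im
cv2.imwrite("pics/c4.png",o[:,:,::-1])
E
```

```text
(no output)
```

View pics/c4.png

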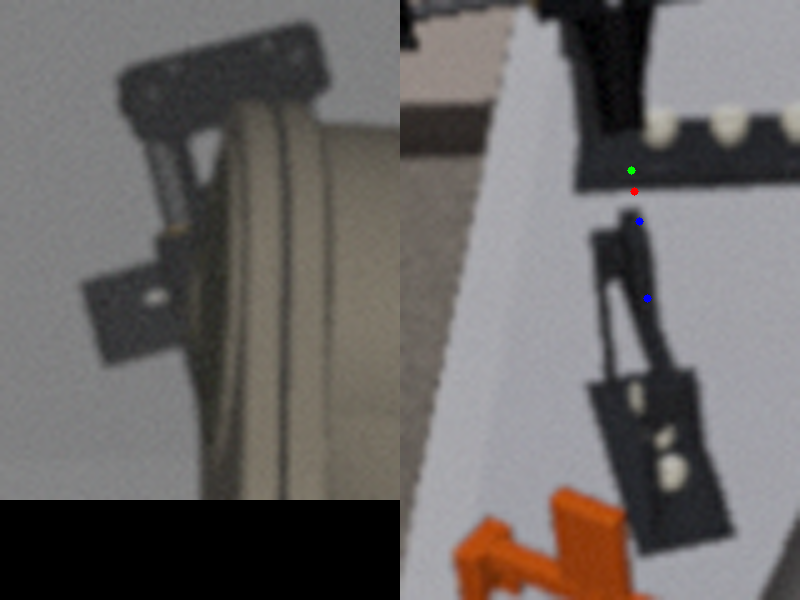

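```bash
python3 - <<'E'
from h import *
s=cam("side");t=cam("top")
c=np.array([.4197,-.1031,.1113]);u=np.array([.969,.2475,0])
for k in(-1,1):
    for off in(.034,.0415,.049): print(k,off,proj(s,c+k*off*u-[0,0,.011])[0].round(1))
print("seen left tip (249.6,263.6) right (283.4,257)")
q=r.read_state();M=R.from_quat(q["eef_rot"]).as_matrix()
print(q["ee_pos"],proj(t,q["ee_pos"]),"now tip side",proj(s,q["ee_pos"]+M[:,2]*.011))
(a,)=back(s,[[249.6,263.6]],.10);(b,)=back(s,[[283.4,257]],.10);print(a,b,(a+b)/2, np.linalg.norm(a-b))
E
```

```text
-1 0.034 [253.  274.1]
-1 0.0415 [249.5 274.8]
-1 0.049 [246.1 275.4]
1 0.034 [283.8 268.5]
1 0.0415 [287.2 267.9]
1 0.049 [290.6 267.3]
seen left tip (249.6,263.6) right (283.4,257)
[ 0.4184757  -0.10311366  0.15972508] [[357.69111979 299.5530139 ]] now tip side [[266.08391416 253.11570143]]
[ 0.37569842 -0.07270894  0.1       ] [ 0.44998312 -0.05151434  0.1       ] [ 0.41284077 -0.06211164  0.1       ] 0.07724912864266821
```

```bash
python3 - <<'E'
from h import *
s=cam("side")
c=np.array([.2659,.5652,.196]);u=np.array([.4257,.905,0])
for k in(-1,1):
    for off in(.0435,.0585): print(k,off,proj(s,c+k*off*u-[0,0,.011])[0].round(1))
im=cv2.imread("pics/side0.png").mean(2)
print((im[95:125,212:252:1]<50).astype(int).astype(str).tolist().__len__())
for row in im[96:126,205:255]: print("".join("#" if x<60 else "." for x in row))
E
```

```text
-1 0.0435 [225.4 130.1]
-1 0.0585 [222.8 131.7]
1 0.0435 [239.9 121. ]
1 0.0585 [242.3 119.5]
30
########################......#######.............
########################......#######.............
#######################.......#######.............
#####################.........#######.............
####################..........#######.............
.......############............######.............
..........#########............######.............
...........#######.............######.............
...........########............######.............
............#######............######.............
............#######............######.............
............#######............######.............
............#######............######.............
.............######............######.............
.............######...............................
.............######...............................
.............#######..............................
..............######..............................
..............######..............................
..............######..............................
..............######..............................
..............######..............................
..............######..............................
................####..............................
..................................................
..................................................
..................................................
..................................................
..................................................
..................................................
```

```bash
python3 - <<'E'
from h import *
s=cam("side");t=cam("top")
q=r.read_state();M=R.from_quat(q["eef_rot"]).as_matrix();e=q["ee_pos"]
print(e,q["joint_positions"].round(4))
for h in(.06,.09,.12):
    P=[e-M[:,2]*h+M[:,1]*.095+M[:,0]*k for k in(-.0375,.0375)]
    print(h,"top",proj(t,P).round(1).tolist())
print("seen far corners top about (334,255),(373,245)")
d=s["img"][180:262,240:300].mean(2)
for row in d[::2]: print("".join("#" if x<20 else "+" if x<45 else "-" if x<70 else "." for x in row))
E
```

```text
[ 0.41856102 -0.10315199  0.15974112] [-0.5171 -0.1293  0.6167  2.0185  0.0794  1.2308  0.319 ]
0.06 top [[366.6, 248.4], [330.3, 257.7]]
0.09 top [[368.6, 246.7], [331.0, 256.4]]
0.12 top [[370.8, 244.9], [331.8, 255.0]]
seen far corners top about (334,255),(373,245)
###########################+.....................-+++##+++++
###############+++#########+-............-----+++++#+++#+#++
+###############++##########+--++++++++##+###+######+#+++#++
+##############################+#####+#++###++#++###+++#+++#
##############################+++++++++++++++++++++##+++++++
################+-+###########+-..-+++++++++++++++-++++++++#
###############################+---++++++++++++++++++#++++++
###############################+++++++++++++++++++#######+++
##############################++++#++###+##+#+##++++----+###
############################+####+++++++++++---+++-......++#
#########+#++#####+++++++++++++------.........--++-.......+#
+#####+#++++++++--------........----------++++++++-........+
+++++------.........-------++++++++++++++++++++++++--..-.---
....--......--------+++##+++++++++++++
[... 969 characters left out ...]
.............................
................-+++##+#####-.......-++++-........-++++-....
................-+++++++++++-......-++++++-......-++++++-...
................-++++++++++++-...-++++++++++----++++++++++-+
................-+++++++++++++++++++++++++++++++++++++++++++
................-++++++++-++++---++++++++++++++++++++++++--+
...............-++++++++++++++++++++++++++++++++++++++++++++
...............-+-------------..............................
............................................................
............................................................
........................-+--................................
........................-+++................................
```

In both side views the fingertips show about 11 px above where the state puts them, roughly 30 mm in height. The top view agrees sideways. That means the tool really stands higher than reported, so the fingers closed above the tab. I'll open and go lower, checking by camera.

```bash
cat > tip.py <<'E'
from h import *
s=cam("side");q=r.read_state();M=R.from_quat(q["eef_rot"]).as_matrix();e=q["ee_pos"]
print(e.round(4),"F",q["ft_force"].round(1),"w",round(q["width"],4))
for k in(-1,1): print("expected tip",proj(s,e+M[:,2]*.011+M[:,1]*k*(q["width"]/2+.0075)).round(1))
d=s["img"][236:290,236:300].mean(2)
for i,row in enumerate(d): print(236+i,"".join("#" if x<45 else "+" if x<70 else "." for x in row))
E
python3 -m pendant '[[0,0,0,0],[0,0,0,0],[0,0,0,0],[0,0,0,0],[0,0,0,0],[0,0,0,0],[0,0,0,0],[0,0,0,0]]' 1 && python3 -m pendant '[[0,0,0.02,0],[0,0,0.02,0],[0,0,0.02,0],[0,0,0.01,0],[0,0,0.002,0],[0,0,0,0],[0,0,0,0],[0,0,0,0]]' && python3 tip.py
```

```text
time: 7.48
ee_pos: [0.4189, -0.1031, 0.1602]
eef_rot: [0.613, 0.79, 0.0, -0.0]
ft_force: [0.0, -1.0, 1.0]
width: 0.0459
grip_force: 0.0
time: 8.15
ee_pos: [0.4197, -0.1032, 0.0892]
eef_rot: [0.613, 0.79, 0.001, 0.001]
ft_force: [-0.3, -0.0, 0.2]
width: 0.0863
grip_force: 0.0
[ 0.4197 -0.1032  0.0891] F [-0.1  0.4 -0.1] w 0.0865
expected tip [[246.4 283.6]]
expected tip [[291.9 275.1]]
236 #######+++++........++++...........................++++#########
237 ++++++..............++#++.............................+#########
238 ....................+###+.......................+++++++#########
239 ....................+####..................+.++++++#############
240 +++++...............+###+++++++......++.+++++++....#############
241 #####...............++++++....+.+...+++++#####+....#############
242 #####+...................+...++++++...+#######+..++###########+.
243 ######.............++..+++++#####+....++######+++############++.
244 ######+......+.+..+++++##########++..++########################+
245 #######+++..+++....+###############+#+##########################
246 #######++.........
[... 2313 characters left out ...]
..........
280 .........................+......###+............................
281 .........................+......+##+............................
282 .........................+......+##+............................
283 .........................+.......###+...........................
284 .........................+.......+##+...........................
285 .........................+.......+###...........................
286 .........................+........###+..........................
287 .........................+........+##+..........................
288 .........................++.......+###+.........................
289 .........................++.......####++++......................
```

```bash
python3 -m pendant '[[0,0,0.004,0],[0,0,0.004,0],[0,0,0,0],[0,0,0,0],[0,0,0,0],[0,0,0,0],[0,0,0,0],[0,0,0,0]]' 0 20 && python3 -m pendant '[[0,0,0,0],[0,0,0,0],[0,0,0,0],[0,0,0,0],[0,0,0,0],[0,0,0,0],[0,0,0,0],[0,0,0,0]]'
```

```text
time: 8.87
ee_pos: [0.419, -0.1031, 0.0803]
eef_rot: [0.613, 0.79, 0.0, 0.0]
ft_force: [-0.1, -0.6, 0.2]
width: 0.0416
grip_force: 0.0
time: 9.53
ee_pos: [0.4188, -0.1031, 0.0801]
eef_rot: [0.613, 0.79, -0.0, -0.0]
ft_force: [0.5, 0.1, -1.6]
width: 0.0099
grip_force: 20.0
```

The tab is gripped at 9.9 mm. I lift by 102.5 mm so the rail comes level with the slot, turn to the rail's direction, and stop 40 mm short.

```bash
python3 -m pendant '[[0,0,-0.01,0],[0,0,-0.0185,0],[0,0,-0.0185,0],[0,0,-0.0185,0],[0,0,-0.0185,0],[0,0,-0.0185,0],[0,0,0,0.065],[0,0,0,0.064]]' && python3 -m pendant '[[0,0,0,0],[0,0,0,0],[0,0,0,0],[0,0,0,0]]'; python3 go.py .6070 -.1201 .1826 .1205; python3 - <<'E'
n=__import__("numpy").array
N=n([.9927,.1205]);V=n([-.1205,.9927]);print(N*.588+V*-.1925,N*.628+V*-.1925)
E
```

```text
time: 10.2
ee_pos: [0.4196, -0.1033, 0.1845]
eef_rot: [0.664, 0.748, 0.001, 0.001]
ft_force: [-0.2, -0.6, -1.4]
width: 0.0097
grip_force: 20.0
time: 10.53
ee_pos: [0.4188, -0.1032, 0.1827]
eef_rot: [0.663, 0.749, -0.0, -0.0]
ft_force: [0.8, -0.3, -1.3]
width: 0.0097
grip_force: 20.0
shift [-3.970e-02  1.847e-01  1.000e-04] dist 0.189 turn 0.0018 t 10.53 F [ 0.8 -0.3 -1.3] w 0.0097
pos [ 0.4188 -0.1032  0.1827] yaw 0.1223 tilt [-0.0002  0.0001]
[ 0.60690385 -0.12024075] [ 0.64661185 -0.11542075]
```

```bash
python3 -m pendant '[[-0.005,0.023,0,0],[-0.005,0.023,0,0],[-0.005,0.0235,0,0],[-0.005,0.023,0,0],[-0.005,0.023,0,0],[-0.005,0.023,0,0],[-0.005,0.023,0,0],[-0.005,0.023,0,0.002]]' && python3 -m pendant '[[0,0,0,0],[0,0,0,0],[0,0,0,0],[0,0,0,0],[0,0,0,0],[0,0,0,0]]'; python3 go.py .6466 -.1154 .1826 .1205; python3 - <<'E'
from h import *
o=np.zeros((600,800,3),np.uint8);t=cam("top");s=cam("side")
o[:400,:]=cv2.resize(t["img"][160:260,225:425],None,fx=4,fy=4,interpolation=cv2.INTER_CUBIC)[:, :800]
q=r.read_state();M=R.from_quat(q["eef_rot"]).as_matrix();e=q["ee_pos"]
im=s["img"].copy()
cv2.imwrite("pics/t5.png",t["img"][:,:,::-1])
x,y=270,150;k=5
b=cv2.resize(im[y:y+120,x:x+110],None,fx=k,fy=k,interpolation=cv2.INTER_CUBIC)
rot=R.from_euler("z",.1205).as_matrix()
for bx in BOX:
    u=(proj(s,bx@rot.T+[e[0],e[1],.1025])-[x,y]+.5)*k
    cv2.polylines(b,[cv2.convexHull(u.astype(np.int32))],True,(255,255,0),1)
m=np.array([.6396,-.0357,.14])-.003*np.array([.9927,.1205,0]);v=np.array([-.1205,.9927,0])
cv2.polylines(b,[((proj(s,m+v*np.array([[.19],[-.19]]))-[x,y]+.5)*k).astype(np.int32)],False,(255,0,0),1)
cv2.imwrite("pics/c5.png",b[:,:,::-1])
E
```

```text
time: 11.2
ee_pos: [0.608, -0.1203, 0.1821]
eef_rot: [0.663, 0.749, -0.0, -0.0]
ft_force: [-0.2, -1.1, -0.8]
width: 0.0102
grip_force: 20.0
time: 11.7
ee_pos: [0.6066, -0.1205, 0.1831]
eef_rot: [0.664, 0.748, 0.0, 0.0]
ft_force: [-1.1, 0.0, -2.8]
width: 0.0097
grip_force: 20.0
shift [0.0003 0.0404 0.0006] dist 0.04 turn -0.0014 t 11.7 F [-1.1  0.  -2.8] w 0.0097
pos [ 0.6066 -0.1205  0.1831] yaw 0.1191 tilt [0.0006 0.0007]
```

View pics/c5.png

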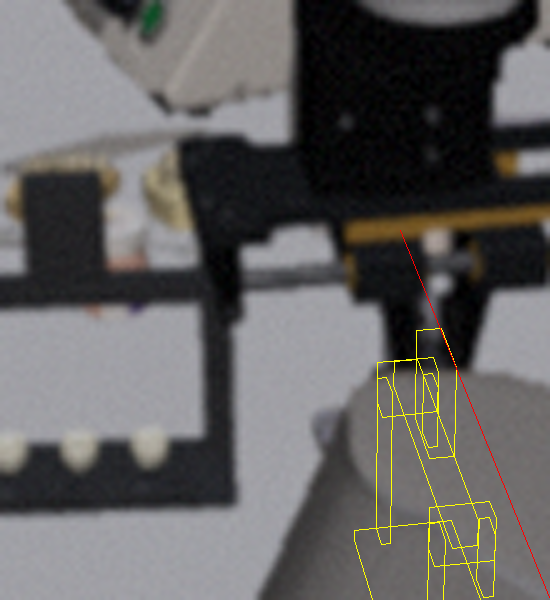

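The lamp post hides the carrier in the side view, and only the gripper shows, near (425,370). I advance in small steps and watch the force.

```bash
python3 -m pendant '[[0,0.006,0,0],[0,0.006,0,0],[0,0.006,0,0],[0,0.005,0,0],[0,0.005,0,0],[0,0.004,0,0],[0,0,0,0],[0,0,0,0]]' && python3 -m pendant '[[0,0.003,0,0],[0,0.003,0,0],[0,0.002,0,0],[0,0,0,0],[0,0,0,0],[0,0,0,0],[0,0,0,0],[0,0,0,0]]';  python3 go.py .6466 -.1154 .1826 .1205
python3 - <<'E'
from h import *
t=cam("top")
cv2.imwrite("pics/c6.png",cv2.resize(t["img"][150:270,270:430],None,fx=5,fy=5,interpolation=cv2.INTER_CUBIC)[:,:,::-1])
E
```

```text
time: 12.47
ee_pos: [0.6388, -0.1169, 0.1825]
eef_rot: [0.664, 0.748, -0.0, -0.0]
ft_force: [0.2, -0.2, -1.1]
width: 0.0099
grip_force: 20.0
time: 13.13
ee_pos: [0.6466, -0.1159, 0.1828]
eef_rot: [0.664, 0.748, 0.0, -0.0]
ft_force: [0.4, 0.1, -1.5]
width: 0.0102
grip_force: 20.0
shift [0.0005 0.0001 0.0002] dist 0.001 turn -0.0016 t 13.13 F [ 0.4  0.1 -1.5] w 0.0102
pos [ 0.6466 -0.1159  0.1828] yaw 0.1189 tilt [0.0001 0.0001]
```

View pics/c6.png

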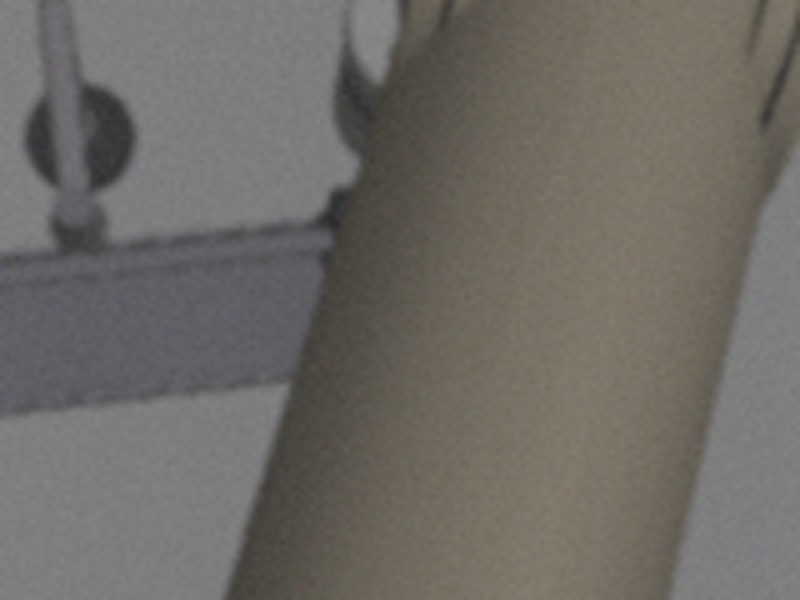

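The arm hides the carrier in the top view; only the nozzle at (78,220) and the rail's left part show. I'll go by force and lower in steps.

```bash
python3 -m pendant '[[0,0,0.003,0],[0,0,0.003,0],[0,0,0.003,0],[0,0,0.0,0],[0,0,0,0],[0,0,0,0]]' && python3 -m pendant '[[0,0,0.002,0],[0,0,0.002,0],[0,0,0.001,0],[0,0,0,0],[0,0,0,0],[0,0,0,0]]' && python3 -m pendant '[[0,0,0.001,0],[0,0,0.001,0],[0,0,0.001,0],[0,0,0,0],[0,0,0,0],[0,0,0,0]]'
```

```text
time: 13.68
ee_pos: [0.6466, -0.1158, 0.1737]
eef_rot: [0.664, 0.748, 0.0, -0.0]
ft_force: [0.7, -0.7, -1.7]
width: 0.0097
grip_force: 20.0
time: 14.18
ee_pos: [0.6466, -0.1158, 0.1688]
eef_rot: [0.664, 0.748, 0.0, -0.0]
ft_force: [0.1, -0.1, -2.0]
width: 0.0095
grip_force: 20.0
time: 14.68
ee_pos: [0.6466, -0.1159, 0.1657]
eef_rot: [0.664, 0.748, 0.0, -0.0]
ft_force: [-0.3, -0.0, -1.7]
width: 0.0098
grip_force: 20.0
```

```bash
python3 -m pendant '[[0,0,0.002,0],[0,0,0.002,0],[0,0,0,0],[0,0,0,0],[0,0,0,0],[0,0,0,0]]' && python3 -m pendant '[[0,0.001,0,0],[0,0.001,0,0],[0,0,0,0],[0,0,0,0],[0,0,0,0],[0,0,0,0]]' && python3 -m pendant '[[0,0.001,0,0],[0,0.001,0,0],[0,0,0,0],[0,0,0,0],[0,0,0,0],[0,0,0,0]]'
```

```text
time: 15.18
ee_pos: [0.6467, -0.1159, 0.1618]
eef_rot: [0.664, 0.748, 0.0, 0.0]
ft_force: [0.0, 0.6, -0.2]
width: 0.0098
grip_force: 20.0
time: 15.68
ee_pos: [0.6486, -0.1156, 0.1617]
eef_rot: [0.664, 0.748, 0.0, -0.0]
ft_force: [-0.4, 0.1, -1.6]
width: 0.0097
grip_force: 20.0
time: 16.18
ee_pos: [0.6505, -0.1154, 0.1617]
eef_rot: [0.664, 0.748, 0.0, -0.0]
ft_force: [-0.4, -0.0, -1.3]
width: 0.0096
grip_force: 20.0
```

```bash
python3 -m pendant '[[0,0.001,0,0],[0,0.001,0,0],[0,0,0,0],[0,0,0,0],[0,0,0,0]]' && python3 -m pendant '[[0,0.001,0,0],[0,0.001,0,0],[0,0,0,0],[0,0,0,0],[0,0,0,0]]' && python3 -m pendant '[[0,0,0,0],[0,0,0,0]]'
```

```text
time: 16.6
ee_pos: [0.6515, -0.1153, 0.1615]
eef_rot: [0.664, 0.748, -0.001, -0.001]
ft_force: [-6.1, 0.8, 1.5]
width: 0.0099
grip_force: 20.1
time: 17.02
ee_pos: [0.6529, -0.1152, 0.1614]
eef_rot: [0.664, 0.748, -0.001, -0.002]
ft_force: [-8.9, -0.4, 1.5]
width: 0.0102
grip_force: 20.5
time: 17.18
ee_pos: [0.6529, -0.1151, 0.1614]
eef_rot: [0.664, 0.748, -0.001, -0.002]
ft_force: [-9.0, 1.0, 1.4]
width: 0.0103
grip_force: 20.5
```

```bash
python3 -m pendant '[[0,-0.004,0,0],[0,-0.003,0,0],[0,0,0,0],[0,0,0,0],[0,0,0,0]]' && python3 -m pendant '[[0,-0.001,0,0],[0,-0.001,0,0],[0,-0.001,0,0],[0,0,0,0],[0,0,0,0],[0,0,0,0]]' && python3 -m pendant '[[0,-0.001,0,0],[0,-0.001,0,0],[0,0,0,0],[0,0,0,0],[0,0,0,0],[0,0,0,0]]'
```

```text
time: 17.6
ee_pos: [0.648, -0.1155, 0.1619]
eef_rot: [0.664, 0.748, 0.0, 0.0]
ft_force: [-0.2, 0.1, -2.0]
width: 0.0098
grip_force: 20.0
time: 18.1
ee_pos: [0.6447, -0.116, 0.1618]
eef_rot: [0.664, 0.748, 0.0, 0.0]
ft_force: [0.9, -0.4, -1.8]
width: 0.0097
grip_force: 20.0
time: 18.6
ee_pos: [0.6438, -0.116, 0.1619]
eef_rot: [0.664, 0.748, 0.001, 0.001]
ft_force: [6.6, -0.1, -5.0]
width: 0.0101
grip_force: 20.1
```

Contact on both sides, at x = 0.6508 and 0.6445, so the rail is inside the hooks. I centre and lower onto it.

```bash
python3 -m pendant '[[0,0.0025,0,0],[0,0.0025,0,0],[0,0,0.002,0],[0,0,0.002,0],[0,0,0.001,0],[0,0,0,0],[0,0,0,0],[0,0,0,0]]' && python3 -m pendant '[[0,0,0.001,0],[0,0,0.001,0],[0,0,0.001,0],[0,0,0,0],[0,0,0,0],[0,0,0,0]]' && python3 -m pendant '[[0,0,0.0005,0],[0,0,0.0005,0],[0,0,0,0],[0,0,0,0],[0,0,0,0]]'
```

```text
time: 19.27
ee_pos: [0.6476, -0.1158, 0.1568]
eef_rot: [0.664, 0.748, 0.0, -0.0]
ft_force: [0.1, -0.5, -2.6]
width: 0.0096
grip_force: 20.0
time: 19.77
ee_pos: [0.6476, -0.1157, 0.1537]
eef_rot: [0.664, 0.748, 0.0, -0.0]
ft_force: [0.2, 0.7, -1.8]
width: 0.0098
grip_force: 20.0
time: 20.18
ee_pos: [0.6478, -0.1157, 0.1533]
eef_rot: [0.664, 0.748, 0.0, 0.0]
ft_force: [-1.9, 0.9, 5.1]
width: 0.01
grip_force: 20.0
```

Seated: contact came 29.3 mm down against 29.5 mm expected. I let go and rise.

```bash
python3 -m pendant '[[0,0,0,0],[0,0,0,0],[0,0,0,0],[0,0,0,0],[0,0,0,0],[0,0,0,0]]' 0.4 && python3 -m pendant '[[0,0,-0.005,0],[0,0,-0.01,0],[0,0,-0.015,0],[0,0,-0.015,0],[0,0,-0.015,0],[0,0,-0.01,0],[0,0,0,0]]' && python3 -m pendant '[[-0.02,0,0,0],[-0.025,0,0,0],[-0.025,0,0,0],[-0.02,0,0,0],[0,0,0,0],[0,0,0,0],[0,0,0,0]]' 0 10
python3 - <<'E'
from h import *
o=np.zeros((600,800,3),np.uint8)
t=cam("top");s=cam("side")
o[:,:400]=cv2.resize(t["img"][140:260,315:395],None,fx=5,fy=5,interpolation=cv2.INTER_CUBIC)
o[:,400:]=cv2.resize(s["img"][150:270,300:380],None,fx=5,fy=5,interpolation=cv2.INTER_CUBIC)
cv2.imwrite("pics/c7.png",o[:,:,::-1])
for n in("top","side"):
  print(n,[(round(x["score"],2),np.round(x["bbox"]).tolist()) for x in r.outline_of("carrier_grip",n)])
print(proj(t,[[.646,-.117,.19]]),proj(s,[[.646,-.117,.19]]))
E
```

```text
time: 20.68
ee_pos: [0.6476, -0.1157, 0.1526]
eef_rot: [0.664, 0.748, -0.0, -0.0]
ft_force: [-0.0, 0.1, 0.0]
width: 0.0334
grip_force: 0.0
time: 21.27
ee_pos: [0.6487, -0.1162, 0.2258]
eef_rot: [0.664, 0.748, 0.001, 0.002]
ft_force: [-0.3, -0.1, 0.0]
width: 0.0347
grip_force: 0.0
time: 21.85
ee_pos: [0.6583, -0.2042, 0.2222]
eef_rot: [0.664, 0.748, 0.0, -0.0]
ft_force: [-1.2, 0.6, 0.4]
width: 0.0017
grip_force: 0.0
top [(0.8, [362.0, 200.0, 57.0, 27.0]), (0.67, [252.0, 288.0, 26.0, 73.0])]
side [(0.75, [260.0, 345.0, 63.0, 65.0]), (0.63, [283.0, 217.0, 64.0, 69.0])]
[[364.04957412 190.10702329]] [[375.35652051 237.2051473 ]]
```

View pics/c7.png

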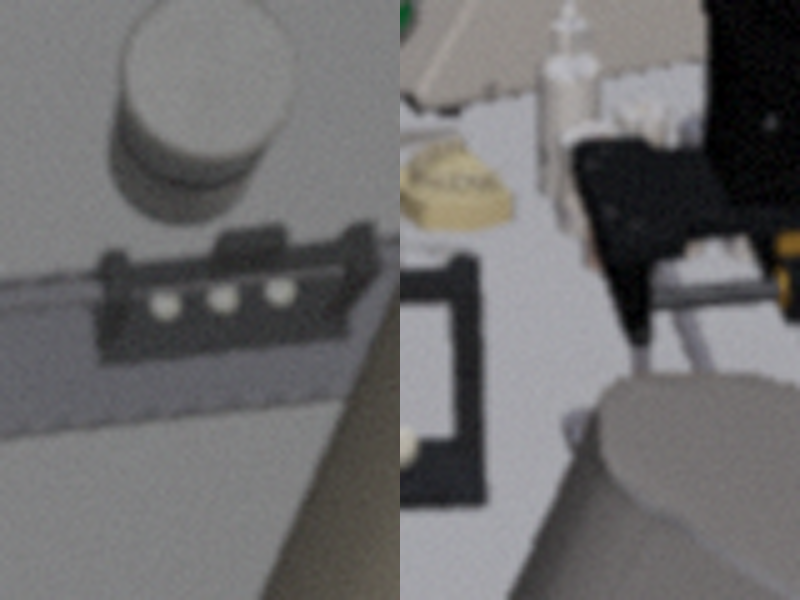

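The carrier hangs by both hooks, with the tab at crop (252,245) and the hooks at (115,270) and (357,250), all right of the rail's middle. The robot is clear of it. Next I measure the tab's and the nozzle's positions along the rail in the top view.

```bash
cat > along.py <<'E'
from h import *
# rail frame: origin mid estimate, top-camera estimate (n offset -0.5 mm)
m=np.array([.6396,-.0357,0])-.0005*np.array([.9927,.1205,0]);v=np.array([-.1205,.9927,0]);n=np.array([.9927,.1205,0])
def prof(d,ls,o,zs):
    a=0
    for z in zs:
        q=proj(d,m+v*ls[:,None]+n*o+[0,0,z]).astype(np.float32)
        a=a+cv2.remap(d["img"].mean(2).astype(np.float32),q[:,0][None],q[:,1][None],cv2.INTER_LINEAR)[0]
    return a/len(zs)
def edges(ls,p):   # outermost half-level crossings of the dark dip
    h=(p.min()+np.percentile(p,90))/2;i=np.flatnonzero(p<h);return ls[i[0]],ls[i[-1]],(ls[i[0]]+ls[i[-1]])/2
E
python3 - <<'E'
from along import *
t=cam("top")
ls=np.arange(-.115,-.045,.0025)
print("tab l",ls[0],prof(t,ls,-.005,[.198,.202,.206]).round().astype(int).tolist())
ls=np.arange(.05,.12,.0025)
for o,zs in((-.012,[.222,.228]),(0,[.235,.24]),(.04,[.25])):
    p=prof(t,ls,o,zs);print("noz",o,p.round().astype(int).tolist())
w=(325,175,400,220);g=darkmask(t,w,62,85)
p0=m+v*-.08
BOX[:]=[b for b in BOX]
def c(x): return np.abs(sil(t,[*(m+v*x[0]+n*x[1])[:2],.1205,.073])-g)[w[1]:w[3],w[0]:w[2]].sum()
o=minimize(c,[-.08,0.],method="Nelder-Mead",options=dict(initial_simplex=[[-.08,0],[-.07,0],[-.08,.005]]));print("sil fit l,n",o.x,o.fun)
E
```

```text
tab l -0.115 [81, 82, 85, 85, 87, 88, 87, 77, 58, 48, 47, 44, 45, 46, 49, 45, 49, 47, 44, 45, 60, 76, 82, 84, 82, 85, 86, 86, 86]
noz -0.012 [96, 91, 87, 88, 88, 85, 93, 95, 90, 84, 80, 76, 75, 76, 77, 75, 76, 83, 86, 88, 93, 92, 90, 86, 85, 87, 88, 90]
noz 0 [128, 128, 129, 128, 127, 127, 128, 128, 117, 95, 85, 93, 97, 98, 99, 96, 87, 94, 120, 129, 129, 128, 128, 128, 129, 129, 129, 129]
noz 0.04 [129, 129, 127, 116, 87, 67, 59, 60, 61, 68, 80, 100, 112, 111, 104, 84, 66, 68, 90, 119, 129, 130, 128, 127, 129, 129, 129, 128]
sil fit l,n [-0.08181468 -0.00356339] 686.6828644501279
```

Tab centre is at −80.1 mm and the nozzle at +82.4 mm along the rail, so the slide is about 162 mm. I lower the closed fingers beside the end face to find the rail's top by touch.

```bash
python3 -m pendant '[[0,0,0.02,0],[0,0,0.02,0],[0,0,0.02,0],[0,0,0.015,0],[0,0,0.007,0],[0,0,0,0],[0,0,0,0]]' && python3 -m pendant '[[0,0,0.003,0],[0,0,0.003,0],[0,0,0,0],[0,0,0,0]]' && python3 -m pendant '[[0,0,0.002,0],[0,0,0.002,0],[0,0,0,0],[0,0,0,0]]' && python3 -m pendant '[[0,0,0.002,0],[0,0,0.001,0],[0,0,0,0],[0,0,0,0]]'
```

```text
time: 22.68
ee_pos: [0.6585, -0.2049, 0.1413]
eef_rot: [0.664, 0.748, 0.0, 0.0]
ft_force: [-0.2, 0.1, 0.3]
width: 0.0005
grip_force: 0.0
time: 23.02
ee_pos: [0.6584, -0.2051, 0.135]
eef_rot: [0.664, 0.748, 0.0, 0.0]
ft_force: [0.2, -0.4, 0.3]
width: 0.0005
grip_force: 0.0
time: 23.35
ee_pos: [0.6582, -0.2051, 0.1306]
eef_rot: [0.664, 0.748, -0.0, -0.0]
ft_force: [0.3, -0.0, -0.0]
width: 0.0006
grip_force: 0.0
time: 23.68
ee_pos: [0.6583, -0.205, 0.1276]
eef_rot: [0.664, 0.748, -0.0, -0.0]
ft_force: [-1.0, -0.3, 0.7]
width: 0.0005
grip_force: 0.0
```

```bash
python3 -m pendant '[[0,0,0.001,0],[0,0,0.001,0],[0,0,0,0],[0,0,0,0]]' && python3 -m pendant '[[0,0,0.001,0],[0,0,0.001,0],[0,0,0,0],[0,0,0,0]]' && python3 -m pendant '[[0,0,0.001,0],[0,0,0.001,0],[0,0,0,0],[0,0,0,0]]'
```

```text
time: 24.02
ee_pos: [0.6583, -0.205, 0.1256]
eef_rot: [0.664, 0.748, -0.0, -0.0]
ft_force: [-0.7, -0.9, 0.2]
width: 0.0007
grip_force: 0.0
time: 24.35
ee_pos: [0.6583, -0.205, 0.1236]
eef_rot: [0.664, 0.748, 0.0, -0.0]
ft_force: [-0.5, -0.1, 0.4]
width: 0.0002
grip_force: 0.0
time: 24.68
ee_pos: [0.6583, -0.205, 0.1217]
eef_rot: [0.664, 0.748, 0.0, -0.0]
ft_force: [-0.1, -0.3, -0.2]
width: 0.0003
grip_force: 0.0
```

```bash
python3 -m pendant '[[0,0,0.001,0],[0,0,0.001,0],[0,0,0,0],[0,0,0,0]]' && python3 -m pendant '[[0,0,0.001,0],[0,0,0.001,0],[0,0,0,0],[0,0,0,0]]' && python3 tip.py | head -3; python3 - <<'E'
from h import *
s=cam("side")
for i,row in enumerate(s["img"][205:232,330:375].mean(2)): print(205+i,"".join("#" if x<45 else "+" if x<75 else "-" if x<120 else "." for x in row))
E
```

```text
time: 25.02
ee_pos: [0.6584, -0.2051, 0.1198]
eef_rot: [0.664, 0.748, 0.0, 0.0]
ft_force: [0.4, -0.8, 1.2]
width: 0.0007
grip_force: 0.4
time: 25.35
ee_pos: [0.6585, -0.2052, 0.1195]
eef_rot: [0.664, 0.748, 0.001, 0.0]
ft_force: [-5.2, 1.4, 12.6]
width: 0.0007
grip_force: 6.3
[ 0.6585 -0.2052  0.1195] F [-5.7  2.9 12. ] w 0.0008
expected tip [[381.2 296.1]]
expected tip [[388.9 295.2]]
205 ................----..---...-+###############
206 .................---..---....-###############
207 .................---..----...-+##############
208 .................---...---...-+##############
209 .................---...---...-+##############
210 .................---...----..-+##############
211 .................---....---..-###############
212 .................---....---..-###############
213 .................---.....-----###############
214 .................---.....----+###############
215 .................---.....----+###############
216 .................---......---+###############
217 .................---......---+###############
218 .................---.......--+###############
219 .................---.......--+###############
220 .................---.......--+###############
221 .................---........-+###############
222 .................---........-+###############
223 .................---........-+###############
224 .................----.......---++--+--+++++##
225 ................---------------------------++
226 .............--------------------------------
227 .......---...--------------------------------
228 .....-++++-----------------------------------
229 ....-+###+-----------------------------------
230 ....-####------------------------------------
231 ....-###+------------------------------------
```

The tip is on the rail top at z = 0.1197. I lift 7 mm clear and start pushing slowly along the rail.

```bash
python3 -m pendant '[[0,0,-0.003,0],[0,0,-0.003,0],[0,0,-0.003,0],[0,0,0,0],[0,0,0,0]]' && python3 -m pendant '[[0.004,0,0,0],[0.005,0,0,0],[0.004,0,0,0],[0.003,0,0,0],[0.002,0,0,0],[0.002,0,0,0],[0.002,0,0,0],[0.002,0,0,0]]' && python3 -m pendant '[[0.003,0,0,0],[0.003,0,0,0],[0.003,0,0,0],[0.003,0,0,0],[0.003,0,0,0],[0.003,0,0,0],[0.002,0,0,0],[0.001,0,0,0]]' && python3 -m pendant '[[0,0,0,0],[0,0,0,0],[0,0,0,0]]' && python3 - <<'E'
from along import *
t=cam("top");q=r.read_state()["ee_pos"];T=v@(q-m)
ls=np.arange(-.125,.0,.0005);p=prof(t,ls,-.005,[.198,.202,.206]);print("TCP l",T,"tab",edges(ls,p))
E
```

```text
time: 25.87
ee_pos: [0.6584, -0.2051, 0.1267]
eef_rot: [0.664, 0.748, 0.0, 0.0]
ft_force: [-0.1, 0.7, 0.2]
width: 0.0007
grip_force: 0.0
time: 26.53
ee_pos: [0.6554, -0.1813, 0.1267]
eef_rot: [0.664, 0.748, -0.0, 0.0]
ft_force: [-0.0, -1.3, -1.5]
width: 0.0003
grip_force: 0.4
time: 27.2
ee_pos: [0.653, -0.16, 0.1267]
eef_rot: [0.664, 0.748, 0.0, -0.0]
ft_force: [-1.2, -0.8, 0.1]
width: 0.0006
grip_force: 0.5
time: 27.45
ee_pos: [0.6531, -0.1603, 0.1268]
eef_rot: [0.664, 0.748, 0.0, -0.0]
ft_force: [-0.5, 0.1, -0.2]
width: 0.0003
grip_force: 0.0
TCP l -0.125384829656905 tab (np.float64(-0.08199999999999996), np.float64(-0.0004999999999998894), np.float64(-0.041249999999999926))
```

```bash
python3 - <<'E'
from along import *
t=cam("top")
ls=np.arange(-.12,.01,.0025);p=prof(t,ls,-.005,[.198,.202,.206]);print(p.round().astype(int).tolist())
E
```

```text
[88, 86, 87, 84, 82, 80, 79, 78, 74, 72, 74, 69, 70, 67, 64, 64, 75, 85, 87, 85, 79, 62, 48, 49, 47, 49, 47, 46, 46, 48, 48, 46, 43, 54, 73, 81, 83, 83, 83, 81, 82, 80, 82, 84, 86, 83, 78, 67, 60, 54, 54, 59]
```

```bash
for i in 1; do python3 -m pendant '[[0.001,0,0,0],[0.002,0,0,0],[0.003,0,0,0],[0.003,0,0,0],[0.003,0,0,0],[0.003,0,0,0],[0.003,0,0,0],[0.003,0,0,0]]'; done && python3 -m pendant '[[0.003,0,0,0],[0.003,0,0,0],[0.003,0,0,0],[0.003,0,0,0],[0.003,0,0,0],[0.003,0,0,0],[0.003,0,0,0],[0.003,0,0,0]]' && python3 -m pendant '[[0.003,0,0,0],[0.003,0,0,0],[0.003,0,0,0],[0.003,0,0,0],[0.003,0,0,0],[0.003,0,0,0],[0.003,0,0,0],[0.003,0,0,0]]' && python3 -m pendant '[[0.003,0,0,0],[0.003,0,0,0],[0.003,0,0,0],[0.003,0,0,0],[0.003,0,0,0],[0.003,0,0,0],[0.002,0,0,0],[0.001,0,0,0]]' && python3 -m pendant '[[0,0,0,0],[0,0,0,0],[0,0,0,0]]'; python3 - <<'E'
from along import *
t=cam("top");q=r.read_state()["ee_pos"];print("TCP l",v@(q-m),"n",n@(q-m))
ls=np.arange(-.03,.12,.0025);p=prof(t,ls,-.005,[.198,.202,.206]);print(p.round().astype(int).tolist())
E
```

```text
time: 28.22
ee_pos: [0.6505, -0.1391, 0.1267]
eef_rot: [0.664, 0.748, 0.0, -0.0]
ft_force: [0.1, -2.0, 0.4]
width: 0.0003
grip_force: 0.6
time: 28.88
ee_pos: [0.6476, -0.1154, 0.1267]
eef_rot: [0.664, 0.748, 0.0, -0.0]
ft_force: [0.1, -1.3, -0.2]
width: 0.0004
grip_force: 0.6
time: 29.55
ee_pos: [0.6447, -0.0916, 0.1267]
eef_rot: [0.664, 0.748, 0.0, -0.0]
ft_force: [-0.3, -1.3, -0.4]
width: 0.0005
grip_force: 0.5
time: 30.22
ee_pos: [0.6423, -0.0706, 0.1267]
eef_rot: [0.664, 0.748, 0.0, -0.0]
ft_force: [-0.1, -1.2, -0.6]
width: 0.0004
grip_force: 0.5
time: 30.47
ee_pos: [0.6423, -0.071, 0.1267]
eef_rot: [0.664, 0.748, 0.0, -0.0]
ft_force: [-0.5, 0.0, 0.3]
width: 0.0002
grip_force: 0.0
TCP l -0.035381564843025966 n -0.0011127112895856798
[105, 103, 103, 104, 102, 100, 100, 99, 97, 96, 95, 91, 91, 89, 88, 87, 84, 79, 79, 80, 76, 76, 70, 73, 69, 69, 67, 58, 49, 47, 48, 47, 49, 68, 78, 79, 81, 81, 80, 80, 78, 70, 65, 68, 67, 65, 63, 58, 57, 61, 81, 96, 98, 101, 100, 96, 93, 93, 94, 96]
```

```bash
python3 -m pendant '[[0.001,0,0,0],[0.002,0,0,0],[0.003,0,0,0],[0.003,0,0,0],[0.003,0,0,0],[0.003,0,0,0],[0.003,0,0,0],[0.003,0,0,0]]' && python3 -m pendant '[[0.003,0,0,0],[0.003,0,0,0],[0.003,0,0,0],[0.003,0,0,0],[0.003,0,0,0],[0.002,0,0,0],[0.001,0,0,0],[0.001,0,0,0]]' && python3 -m pendant '[[0,0,0,0],[0,0,0,0],[0,0,0,0]]'; python3 - <<'E'
from along import *
t=cam("top");q=r.read_state()["ee_pos"];print("TCP l",v@(q-m),"n",n@(q-m))
ls=np.arange(.04,.12,.0025)
for z in ([.19,.195],[.198,.202,.206]):
    print(prof(t,ls,-.005,z).round().astype(int).tolist())
print(prof(t,ls,0,[.235,.24]).round().astype(int).tolist())
E
```

```text
time: 31.18
ee_pos: [0.6397, -0.0498, 0.1267]
eef_rot: [0.664, 0.748, 0.0, -0.0]
ft_force: [0.2, -0.9, -0.4]
width: 0.0003
grip_force: 0.6
time: 31.85
ee_pos: [0.6375, -0.0312, 0.1268]
eef_rot: [0.664, 0.748, 0.0, 0.0]
ft_force: [0.8, -0.9, -0.3]
width: 0.0002
grip_force: 0.6
time: 32.1
ee_pos: [0.6375, -0.0311, 0.1267]
eef_rot: [0.664, 0.748, 0.0, -0.0]
ft_force: [0.2, 0.5, 0.1]
width: 0.0006
grip_force: 0.0
TCP l 0.0046754988344997524 n -0.0010365029445759235
[100, 100, 99, 100, 94, 94, 94, 92, 91, 85, 85, 82, 80, 81, 76, 75, 74, 73, 70, 71, 68, 62, 62, 60, 62, 60, 61, 61, 62, 59, 59, 61]
[101, 101, 99, 97, 95, 94, 93, 91, 91, 85, 85, 82, 80, 78, 78, 76, 73, 71, 69, 67, 65, 66, 78, 78, 79, 77, 78, 79, 77, 80, 79, 76]
[99, 98, 96, 95, 94, 91, 88, 87, 85, 84, 80, 78, 79, 75, 73, 73, 70, 71, 85, 90, 85, 91, 117, 128, 126, 127, 127, 127, 125, 127, 126, 128]
```

The arm now hides the tab from above. I back off along the rail to measure directly.

```bash
python3 -m pendant '[[-0.005,0,0,0],[-0.015,0,0,0],[-0.025,0,0,0],[-0.025,0,0,0],[-0.025,0,0,0],[-0.005,0,0,0],[0,0,0,0],[0,0,0,0]]'; python3 - <<'E'
from along import *
t=cam("top");q=r.read_state()["ee_pos"];print("TCP l",v@(q-m),"n",n@(q-m))
ls=np.arange(.04,.12,.0025)
for o,z in ((-.005,[.19,.195]),(-.005,[.198,.202]),(0,[.235,.24])):
    print(prof(t,ls,o,z).round().astype(int).tolist())
s=cam("side")
for i,row in enumerate(s["img"][178:232,330:385].mean(2)): print(178+i,"".join("#" if x<45 else "+" if x<75 else "-" if x<120 else "." for x in row))
for l in(.0714+.0047,.0824): print(l,proj(s,m+v*(l+np.array([[.0],[.015],[-.015]]))+[0,0,.207]).round(1).tolist(),proj(s,m+v*.0824+[0,0,.22]).round(1).tolist())
E
```

```text
time: 32.82
ee_pos: [0.6494, -0.1304, 0.1266]
eef_rot: [0.664, 0.748, 0.0, -0.0]
ft_force: [-1.0, 0.6, 0.0]
width: 0.0004
grip_force: 0.0
TCP l -0.09412576457360414 n -0.0009157880492269063
[59, 62, 61, 62, 60, 61, 61, 61, 57, 49, 44, 44, 45, 47, 47, 53, 58, 58, 53, 52, 52, 58, 62, 60, 62, 62, 62, 62, 58, 63, 61, 62]
[73, 78, 75, 74, 75, 75, 73, 73, 66, 53, 48, 46, 46, 50, 55, 63, 63, 62, 61, 57, 56, 63, 73, 73, 73, 75, 75, 74, 70, 75, 75, 72]
[126, 125, 126, 125, 125, 125, 126, 126, 127, 125, 125, 124, 112, 92, 86, 91, 98, 98, 97, 95, 87, 92, 117, 126, 125, 126, 128, 129, 126, 126, 128, 124]
178 ....................-+############+++++++++++########++
179 ....................-+#############+--------+++++++++++
180 ....................-+##############+------------------
181 ..-.................-+###############+---------........
182 ..---...............-+################++-----..........
183 ..---................+##################++-----........
184 ..--.................-#####################+++---------
185 ..--.................-############################++++#
186 ..-.............
[... 2185 characters left out ...]
++--------++++
223 ..-#################+----.---+####++-------------+++#+#
224 ..-#############++++--......--+-------------++++++#####
225 ..-+#########++------------------------------++########
226 ...+########+-----------------------------------++#####
227 ...-######+-----------------------------------------+++
228 ...-+#####---------------------------------------------
229 ....+####+---------------------------------------------
230 ....-####+---------------------------------------------
231 ....-####----------------------------------------------
0.0761 [[360.6, 193.4], [359.2, 190.4], [362.0, 196.5]] [[360.1, 187.1]]
0.0824 [[360.0, 192.1], [358.6, 189.1], [361.4, 195.2]] [[360.1, 187.1]]
```

Tab centre is at 76.9 mm and the nozzle at 82.4 mm, so 5.5 mm remain. I return and push that much further.

```bash
python3 -m pendant '[[0.01,0,0,0],[0.02,0,0,0],[0.02,0,0,0],[0.02,0,0,0],[0.015,0,0,0],[0.006,0,0,0],[0.003,0,0,0],[0.002,0,0,0]]' && python3 -m pendant '[[0.002,0,0,0],[0.002,0,0,0],[0.002,0,0,0],[0.0015,0,0,0],[0.001,0,0,0],[0.001,0,0,0],[0,0,0,0],[0,0,0,0]]' && python3 -m pendant '[[0,0,0,0],[0,0,0,0],[0,0,0,0]]'; python3 - <<'E'
from along import *
q=r.read_state()["ee_pos"];print("TCP l",v@(q-m))
E
python3 -m pendant '[[-0.002,0,0,0],[-0.01,0,0,0],[-0.025,0,0,0],[-0.025,0,0,0],[-0.025,0,0,0],[-0.01,0,0,0],[0,0,0,0],[0,0,0,0]]'; python3 - <<'E'
from along import *
t=cam("top");q=r.read_state()["ee_pos"];print("TCP l",v@(q-m),"n",n@(q-m))
ls=np.arange(.04,.12,.0025)
for o,z in ((-.005,[.19,.195]),(-.005,[.198,.202]),(0,[.235,.24])):
    print(prof(t,ls,o,z).round().astype(int).tolist())
E
```

```text
time: 33.58
ee_pos: [0.6379, -0.0347, 0.1268]
eef_rot: [0.663, 0.748, 0.0, 0.0]
ft_force: [-0.6, -0.1, 0.3]
width: 0.0007
grip_force: 0.0
time: 34.25
ee_pos: [0.6369, -0.026, 0.1267]
eef_rot: [0.664, 0.748, 0.0, 0.0]
ft_force: [-1.0, -2.1, -0.5]
width: 0.0006
grip_force: 0.6
time: 34.5
ee_pos: [0.6369, -0.026, 0.1267]
eef_rot: [0.664, 0.748, -0.0, 0.0]
ft_force: [0.0, -0.8, 1.0]
width: 0.0006
grip_force: 0.8
TCP l 0.009953810983743806
time: 35.17
ee_pos: [0.6484, -0.1221, 0.1265]
eef_rot: [0.664, 0.748, 0.0, -0.0]
ft_force: [0.0, 1.1, -0.6]
width: 0.0004
grip_force: 0.0
TCP l -0.0854584951924697 n -0.00086564814362056
[60, 60, 60, 60, 58, 58, 59, 60, 59, 57, 55, 47, 43, 46, 49, 52, 58, 59, 52, 56, 47, 47, 52, 59, 61, 60, 62, 61, 59, 58, 60, 62]
[71, 75, 74, 75, 72, 72, 72, 71, 74, 74, 65, 53, 48, 49, 56, 60, 67, 65, 56, 59, 52, 49, 58, 70, 72, 74, 74, 72, 72, 71, 75, 72]
[125, 126, 126, 127, 125, 124, 126, 125, 127, 124, 126, 124, 112, 94, 83, 92, 97, 98, 100, 94, 85, 91, 116, 126, 127, 125, 127, 127, 127, 126, 125, 126]
```

Left tab edge plus half-width puts the carrier's centre at about 82.0 mm, against 82.4 mm for the nozzle. The right edge overlaps the nozzle, so I don't use it. I retreat clear and look once more.

```bash
python3 -m pendant '[[-0.02,0,0,0],[-0.02,0,-0.02,0],[0,0,-0.03,0],[0,0,-0.03,0],[-0.02,-0.02,0,0],[-0.02,-0.03,0,0],[-0.02,-0.03,0,0],[0,-0.02,0,0]]' && python3 -m pendant '[[-0.02,-0.02,0,0],[0,0,0,0],[0,0,0,0],[0,0,0,0],[0,0,0,0],[0,0,0,0]]'; python3 - <<'E'
from along import *
t=cam("top");s=cam("side")
o=np.zeros((600,800,3),np.uint8)
o[:300,:]=cv2.resize(t["img"][150:225,225:425],None,fx=4,fy=4,interpolation=cv2.INTER_CUBIC)
o[300:,:400]=cv2.resize(s["img"][165:225,310:390],None,fx=5,fy=5,interpolation=cv2.INTER_CUBIC)
o[300:,400:]=cv2.resize(t["img"][100:340:1,90:490],None,fx=1,fy=1)[:240,:400] if False else cv2.resize(t["img"][160:220,245:325],None,fx=5,fy=5,interpolation=cv2.INTER_CUBIC)
cv2.imwrite("pics/c8.png",o[:,:,::-1])
ls=np.arange(-.0,.16,.0025)
print("bar z.163",prof(t,ls,-.008,[.158]).round().astype(int).tolist())
print("tray edge",prof(t,ls,-.02,[.075]).round().astype(int).tolist())
for l in(.0784,.0824):print(proj(s,m+v*(l+np.array([[0],[.015],[-.015]]))+[0,0,.207]).round(1).tolist())
E
```

```text
time: 35.88
ee_pos: [0.5584, -0.2364, 0.207]
eef_rot: [0.665, 0.747, -0.0, 0.0]
ft_force: [-1.2, -0.8, 0.7]
width: 0.0006
grip_force: 0.0
time: 36.38
ee_pos: [0.5444, -0.2541, 0.2065]
eef_rot: [0.663, 0.749, 0.0, -0.0]
ft_force: [0.2, -0.5, -0.3]
width: 0.0005
grip_force: 0.0
bar z.163 [98, 96, 94, 91, 93, 94, 96, 98, 87, 68, 61, 58, 58, 64, 72, 76, 77, 77, 77, 83, 94, 96, 102, 102, 92, 79, 76, 74, 76, 81, 98, 107, 105, 98, 90, 76, 77, 76, 76, 83, 94, 104, 108, 102, 89, 79, 76, 75, 76, 75, 72, 63, 56, 60, 59, 60, 70, 87, 94, 97, 97, 97, 95, 93]
tray edge [100, 102, 104, 102, 102, 103, 103, 101, 91, 73, 60, 62, 64, 62, 63, 65, 67, 66, 65, 63, 63, 64, 65, 63, 65, 65, 62, 64, 67, 64, 64, 64, 64, 63, 64, 64, 64, 65, 65, 64, 65, 62, 65, 65, 65, 67, 66, 67, 64, 63, 63, 64, 66, 64, 65, 66, 75, 95, 105, 107, 105, 105, 106, 105]
[[360.4, 192.9], [359.0, 189.9], [361.8, 196.0]]
[[360.0, 192.1], [358.6, 189.1], [361.4, 195.2]]
```

View pics/c8.png

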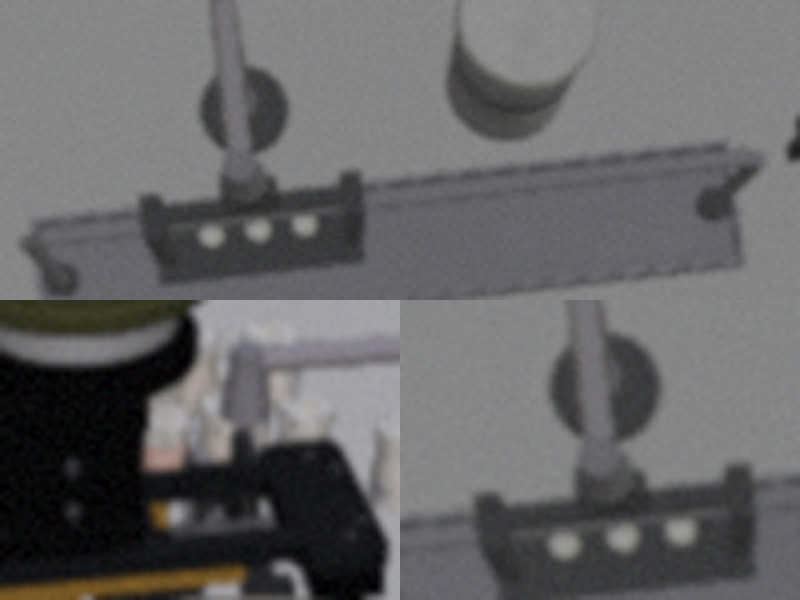

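The final view shows the carrier on the rail by both hooks, at crop (150,210) and (350,185). Its tab is under the nozzle cup at (247,185), and the tub stands where it was. End faces at 21.1 and 141.2 mm give a centre of about 81–82 mm, against 82.4 mm for the nozzle. I hand it in.

```bash
python3 -c "
from bench import r
print(r.close_job())"
```

```text
the job is handed in; nothing more can be done
None
```

The small dark carrier was hung by both hooks on the half of the rail away from the nozzle, released, and slid to rest within about 1 mm of centred under the nozzle; the robot stood clear and the job was handed in after about 36 s, with no verdict returned, the tub seen in place, and the bottle and jar not approached or re-checked.

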